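Check a cream tub: barcode to the scanner, lens over the date stamp

TASK

On the goods-in counter, turn the white-lidded cream tub where it stands so that the barcode on its side faces the scanner's red window, and let go of it. Then take the reading lens off its wooden rest and hold it level, centred over the dark date stamp in the middle of that tub's lid, with the lens at the same height as the yellow ring on the gauge post. Finish still holding it there, still and touching nothing but the gripper; leave the yellow ring, the bread, the blue-lidded tub and the red carton alone.

Things in the scene. Friction and masses are not known exactly. Their poses are not given: they have to be found in the camera images.
- tub: Loose cream tub, 0.2 to 0.4 kg: upright cylinder 58 mm in diameter and 90 mm tall, white with a white lid and a blue band low down. Origin at the centre of its underside, z up; its own +x axis points out through the barcode. It can be gripped across its diameter from above and turned where it stands; nothing is within 45 mm of its side at the start except the scanner, whose window is 95 to 115 mm from the tub's axis.
- tub_code (a point): Middle of the barcode (black bars on white, 27 mm wide, 34 mm tall) on the tub's side, 29 mm from its axis and 52 mm above its underside. A red tab on the lid's rim lies straight above it, so the direction is seen from above.
- tub_stamp (a point): Date stamp: dark blue patch 14 x 18 mm in the middle of the lid; this point is on the lid's top, 90 mm above the tub's underside.
- scanner: Grey fixed scanner block 70 mm deep (x), 100 mm wide (y), 110 mm tall on a thin dark foot plate (90 x 150 x 6 mm), to the robot's left. Origin at the centre of the block's underside; the window is on its -x face. A steel gauge post, 10 mm thick and 266 mm tall, stands on the plate beside the block, 75 mm from the origin along the scanner's -y (the side away from the robot) and 20 mm along its +x.
- scanner_window (a point): Centre of the scanner's red window, on the face of the block (38 mm from its origin along its -x, 60 mm up). It looks along the scanner's -x, towards the tub.
- focus_mark (a point): Middle of the yellow ring (28 mm in diameter, 14 mm tall, short black pointer) clamped on the gauge post; its height, 140 to 220 mm above the counter, differs from time to time and is the height at which the lens is in focus. The ring slides on the post if pushed with about 8 N: do not shift it.
- lens: Loose reading lens, 0.12 kg, lying level on its rest with its underside 40 mm above the counter: straight square handle 16 mm wide and 16 mm tall, 140 mm long (black, with a brass weight at the tail), and a round lens in a steel frame 72 mm in diameter and 12 mm thick. Origin on the handle's underside; +x points along the handle towards the lens, z up. The handle reaches from 88 mm behind to 52 mm ahead of the origin.
- lens_center (a point): Centre of the round lens, 85 mm ahead of the lens body's origin and 6 mm above its underside.
- lens_grip (a point): Place to grip: middle of the handle's thickness at about its balance point, 8 mm above the lens body's origin, 48 mm above the counter at the start. The handle is free on both sides and below here, over a length of 110 mm of open space between the rest's two supports; the rest's base plate below is 6 mm thick.
- lens_rest: Fixed wooden rest: base plate 200 x 50 x 6 mm, a notched post (16 mm long, top 40 mm high, with cheeks up to 48 mm, 3 mm clear on each side of the handle) 55 mm behind the origin, and a round post (36 mm in diameter, 40 mm tall) 85 mm ahead, under the lens. Origin at the base's underside, below the lens's grip; same axes as the lens at the start. Lift the lens straight up off it.
- spare_tub: Bystander: loose tub of the same size with a blue lid and no barcode. Origin at the centre of its underside.
- loaf: Bystander: loose brown loaf 190 x 90 x 85 mm. Origin at the centre of its underside, long side along its x.
- carton: Bystander: loose red carton with a white band, 60 x 120 x 50 mm. Origin at the centre of its underside, long side along its y.
Mind the look-alikes: they are no part of the job. Several things have the shape of the lens_rest; the one meant has the colours described above.

How it is judged:
On the way:
1. the tub stands released with its barcode facing the scanner window (x of scanner_window in the frame of tub above 0.05 m and y of scanner_window in the frame of tub between -0.025 and 0.025 m and angle between tub's own z axis and vertical below 0.08 rad and height (world z) of tub below 0.005 m and distance of tub from where it was at the start of the episode below 0.04 m and linear speed of tub below 0.02 m/s and contact force between tub and the fingers below 0.1 N), for 0.3 s.
At the end, for the whole second after the job is handed in: Tub upright, released, within 40 mm of its start, window at most 25 mm off the line from its axis through the barcode. Lens held by the gripper alone, still, within 15 mm sideways of the stamp, within 8 mm of the ring's height, tilted under 0.12 rad (all of step 1 and horizontal distance between lens_center and tub_stamp below 0.015 m and z of lens_center in the frame of focus_mark between -0.008 and 0.008 m and angle between lens's own z axis and vertical below 0.12 rad and linear speed of lens below 0.02 m/s and contact force between lens and the fingers above 1 N and contact force between lens and tub below 0.1 N and contact force between lens and scanner below 0.1 N and contact force between lens and lens_rest below 0.1 N and contact force between lens and loaf below 0.1 N and contact force between lens and spare_tub below 0.1 N and contact force between lens and carton below 0.1 N); the arm keeps its last pose, push and grip.
It fails at once if the bread loaf is moved more than 30 mm (distance of loaf from where it was at the start of the episode above 0.03 m).
It fails at once if the blue-lidded tub is moved more than 30 mm (distance of spare_tub from where it was at the start of the episode above 0.03 m).
It fails at once if the red carton is moved more than 30 mm (distance of carton from where it was at the start of the episode above 0.03 m).
It fails at once if the yellow gauge ring is shifted more than 8 mm (distance of focus_mark from where it was at the start of the episode above 0.008 m).
It fails at once if the cream tub is tipped over (angle between tub's own z axis and vertical above 0.5 rad).
It also fails if it takes over 64 s, if anything falls off the work surface, if the arm or the gripper's body presses on something with over 40 N, if the wrist force passes 120 N, or if a joint passes its speed limit or range.

ROBOT

A 7-joint arm with a two-finger parallel gripper is mounted at the origin on the work surface. World frame = base frame: x ahead of the robot, y to its left, z up, the work surface at z = 0. Lengths are in m, angles in rad, forces in N, time in s.
With the tool pointing down it reaches from about 0.35 to 0.9 m from the base axis. Payload 19.9 kg.
Tool frame: the origin (TCP) lies on the centre line of the jaws, within the pads' length; the fingertips stand 25 mm ahead of it and the grasp point (between the pads) lies 6 mm ahead of it; z points along the fingers, y is the direction in which the jaws open and shut (so a half turn about z gives the same grasp; the last joint's range is limited). The gripper opens to 85 mm and grips with 20 to 120 N. Pads are 22 mm wide; open, the fingers measure 114 mm over their backs; the gripper's body (76 mm by 85 mm) begins 54 mm behind the grasp point. The pads swing forward as they close: fully open they stand 13 mm farther back than shut.
Start: joints at [1.188, 0.417, -0.01, 1.614, 0.005, 1.111, -0.053], TCP at [0.209, -0.589, 0.256] pointing down, gripper open.
Joint ranges: [-2.81, 2.81], [-0.39, 2.02], [-1.27, 1.25], [0.06, 2.57], [-1.19, 4.33], [0.19, 2], [-2.82, 2.82]. Speed limits (rad/s): [1.89, 1.89, 2.39, 2.39, 3.01, 3.01, 3.01].

INTERFACE

Orientations are given as a 3x3 rotation matrix whose columns are the frame's x, y, z axes.
In Python, from rig import monitor, imaging, order gives the robot as it stands.
- The arm moves only by the tool arm_command, never from a script. Its argument "increments" is a list of rows, each a list of 7 numbers: the shift along the tool's x, y, z in m, then the turn, a rotation vector about the tool's x, y, z in rad, then the opening in per cent of the stroke, from 0 (shut) to 100 (fully open). A call has 1 to 20 rows; each row shifts and turns the commanded pose from where the row before left it, along the tool's axes as they then stand; what a row does not reach is not made up. A row lasts 1/12 s, in which the tool goes at most 41.7 mm and 7.16 degrees, less where a joint would pass 70% of its speed; a pose out of reach is approached as far as the arm can. A call is refused whole if a number of a shift passes 0.0417 or a number of a turn 0.125, either way. A call with a gripper value outside its range is refused whole. The fingers move at their own pace and stop on an object; "force" is the grip in N (left out, the last holds). Time passes only in rows, so rows that do not move let the fingers close. It gives the time, the measured TCP pose, the force and the opening at its end, in the units of the state.
- monitor.state(): the state, without advancing time (a new reading comes with each control period).
- imaging.capture(name): name is "scene" or "top"; returns the picture (384x512x3 uint8, red, green, blue); there is no depth.
- imaging.camera_model(name): a dict with "fx", "fy", "cx", "cy" (pixels), "cam_to_world" (4x4, takes a point from camera to world coordinates). Camera axes: x right, y down, z forward; pixel columns grow to the right and rows downward; lengths in m; the calibration is good to about 2 mm. A picture is of the moment at which its call begins. camera_model takes no time and is no camera call.
- order.close_job(): hands the job in, once; it reports no verdict.
Trained networks look in the newest picture that a camera, given by its name, has taken for a name from the list of things; names that differ only in an ending like _2 or _b are one class to them, and where a whole thing is asked for, a point or a joint stands for the part that bears it (a point fixed in the world has none). Each returns a list of dicts, best first, with "conf" (0 to 1); they miss things now and then, are a little off and sometimes report something else, mostly with a low value. They report only what shows in the picture. A call takes as long as a camera call. They do not tell look-alikes from the thing itself.
- imaging.search_frame(target, camera): "bbox" ([centre column, centre row, width, height] in pixels, round what is visible of it).
The state is a dict: "time_s": time; "qpos": joint angles; "joint_vel": joint speeds; "effort": joint torques, N m; "position": TCP position; "orientation": TCP orientation; "contact_force": force on the tool from outside, world axes, zero at the start; "wrist_torque": the same for the moment, N m; "opening": finger opening in m.
Only numpy, scipy, OpenCV 4.12 (cv2) and the standard library are available. Lean on these libraries where they do the work, as an engineer would, in place of code of your own. Each camera call takes 0.05 s, during which the arm holds its last target.

## Working session

There is one attempt and no reset: what is moved stays moved. The work goes in short steps, Python scripts to look and compute and a tool call to move; the robot and the scene stay as the last step left them, time stands still between calls to the robot, and variables do not carry over. Pictures are saved under pics/ and viewed, and the job is handed in when it is done.

Besides the shell and the picture viewer there is one more tool, called after "Call:" as name(argument=value, ...) on one line, values as JSON. arm_command: Moves the arm, as the interface text tells. Its arguments: {"type":"object","properties":{"increments":{"type":"array"},"force":{"type":"number"}},"required":["increments"]}

```bash
mkdir -p pics; python3 - <<'E'
from rig import monitor, imaging
import cv2
s=monitor.state();print(s['time_s'],s['position'],s['orientation'],s['opening'])
for n in('scene','top'):
    im=imaging.capture(n);cv2.imwrite(f'pics/{n}0.png',im[:,:,::-1])
    m=imaging.camera_model(n);print(n,m)
    for t in('tub','scanner','focus_mark','lens','tub_code','tub_stamp','lens_rest','spare_tub'):
        print(t,[(round(d['conf'],2),[round(x) for x in d['bbox']]) for d in imaging.search_frame(t,n)][:4])
E
```

```text
0.0 [ 0.20878451 -0.58875517  0.25563491] [[ 9.42487956e-01  3.34239733e-01 -5.03781699e-04]
 [ 3.34240102e-01 -9.42487238e-01  1.16647696e-03]
 [-8.49248750e-05 -1.26777453e-03 -9.99999193e-01]] 0.08553143137487827
scene {'fx': 374.87474839266923, 'fy': 374.87474839266923, 'cx': 252.87172931942695, 'cy': 196.0805328441565, 'cam_to_world': array([[ 0.38232054,  0.58248443, -0.71731645,  1.29953027],
       [ 0.92401793, -0.24492996,  0.29359867, -0.30246047],
       [-0.00467563, -0.77506207, -0.63186781,  0.81759714],
       [ 0.        ,  0.        ,  0.        ,  1.        ]])}
tub [(0.86, [279, 207, 24, 31])]
scanner [(0.56, [327, 192, 57, 79])]
focus_mark [(0.51, [343, 191, 3, 3])]
lens [(0.83, [174, 223, 70, 19])]
tub_code [(0.97, [279, 206, 17, 34])]
tub_stamp [(0.94, [278, 207, 22, 38])]
lens_rest [(0.92, [272, 181, 55, 18]), (0.78, [174, 241, 68, 23]), (0.75, [157, 201, 64, 22])]
spare_tub [(0.93, [268, 275, 25, 38])]
top {'fx': 388.00987283943914, 'fy': 388.00987283943914, 'cx': 256.8756969678832, 'cy': 194.24083446327919, 'cam_to_world': array([[-0.00421206, -0.9842671 ,  0.17663671,  0.32342233],
       [-0.99998044,  0.00496252,  0.00380703,  0.01712209],
       [-0.0046237 , -0.17661721, -0.98426875,  1.18249652],
       [ 0.        ,  0.        ,  0.        ,  1.        ]])}
tub [(0.76, [225, 203, 19, 21]), (0.48, [276, 128, 23, 30])]
scanner [(0.91, [182, 181, 42, 70])]
focus_mark [(0.46, [170, 162, 8, 10]), (0.43, [336, 213, 74, 24])]
lens [(0.59, [334, 215, 70, 26])]
tub_code []
tub_stamp [(0.98, [225, 202, 22, 25])]
lens_rest [(0.94, [345, 277, 66, 37]), (0.86, [343, 220, 50, 20]), (0.73, [206, 263, 69, 28])]
spare_tub [(0.94, [275, 128, 19, 27])]
```

```bash
python3 - <<'E'
import cv2
for n,(x,y,w,h) in {'scene':(120,130,260,190),'top':(120,90,290,215)}.items():
    im=cv2.imread(f'pics/{n}0.png')[y:y+h,x:x+w]
    f=3 if n=='scene' else 2.75
    cv2.imwrite(f'pics/{n}0z.png',cv2.resize(im,None,fx=f,fy=f,interpolation=cv2.INTER_CUBIC))
E
```

```text
(no output)
```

View pics/scene0.png

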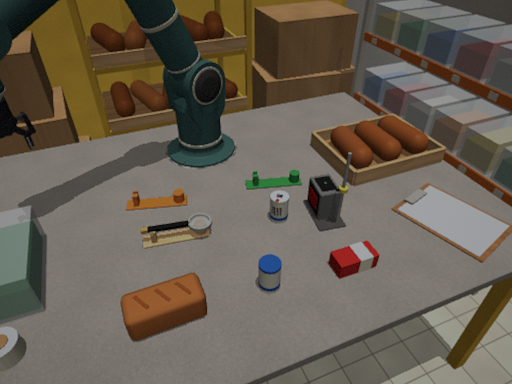

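View pics/scene0z.png

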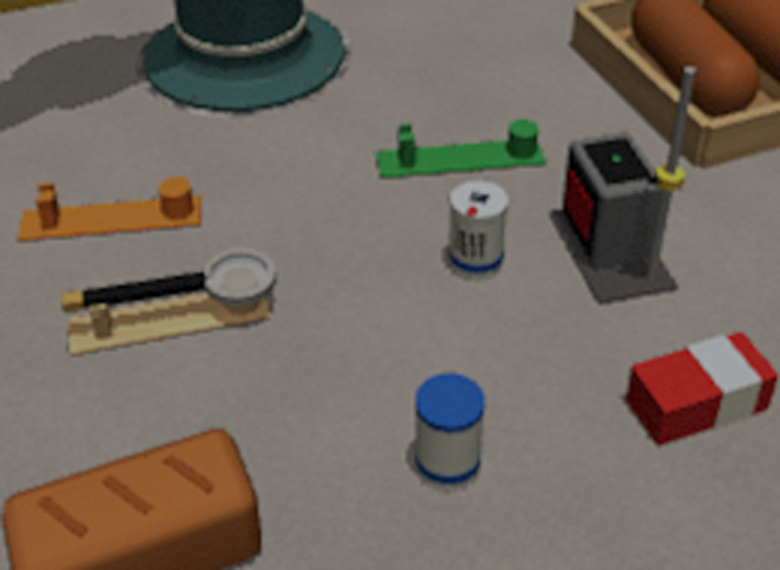

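View pics/top0z.png

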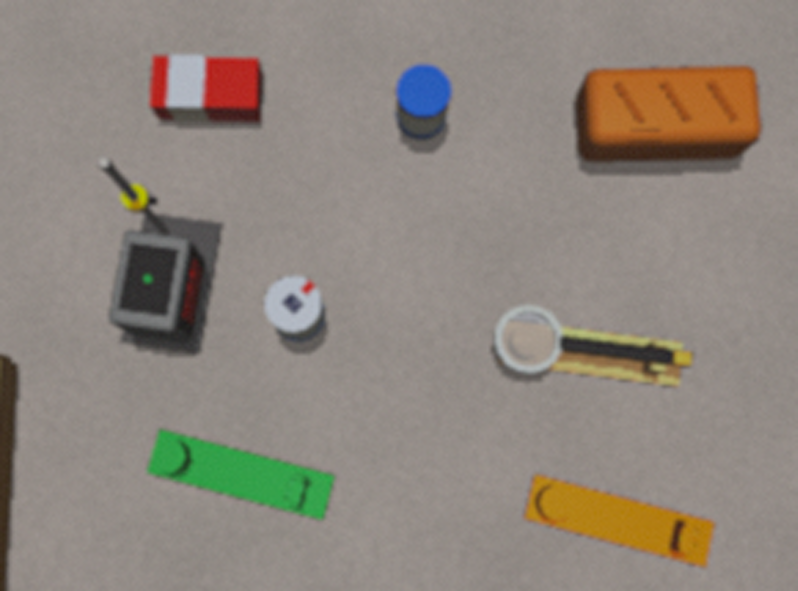

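The tub with the white lid and barcode is at top px (227,201), with its red tab at (232,194). The blue-lidded tub at (274,123) is the look-alike. Three things have the rest's shape: green (207,263), orange (345,279) and wooden (340,220). The lens lies on the wooden one, which matches the description. I'll confirm with enlarged crops.

```bash
python3 - <<'E'
import cv2,numpy as np
a=cv2.imread('pics/top0.png');s=cv2.imread('pics/scene0.png')
def z(im,x,y,w,h,f): return cv2.resize(im[y:y+h,x:x+w],None,fx=f,fy=f,interpolation=cv2.INTER_CUBIC)
A=z(a,155,140,90,75,8.8)[:600]
cv2.imwrite('pics/c1.png',z(a,150,140,98,74,8)); cv2.imwrite('pics/c2.png',z(a,295,190,90,50,8)); cv2.imwrite('pics/c3.png',z(s,265,145,90,75,8))
cv2.imwrite('pics/c4.png',z(s,135,205,84,50,8))
E
```

```text
(no output)
```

View pics/c1.png

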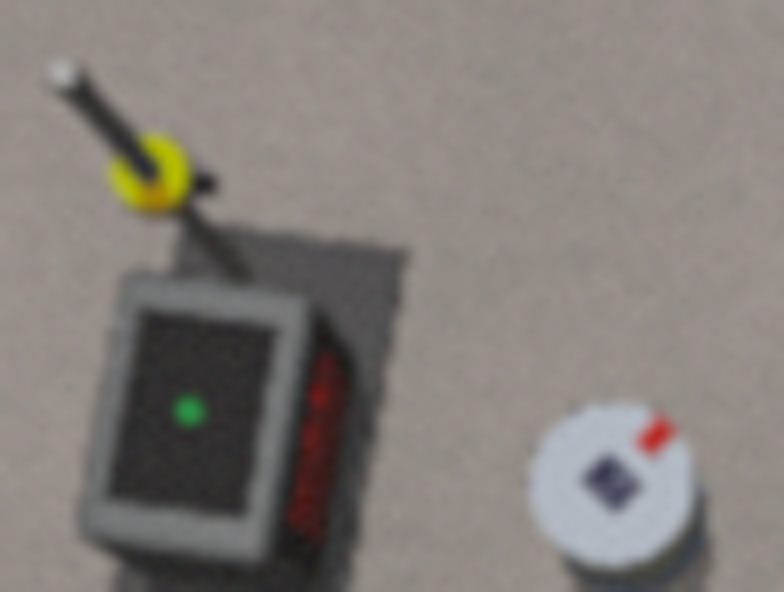

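View pics/c2.png

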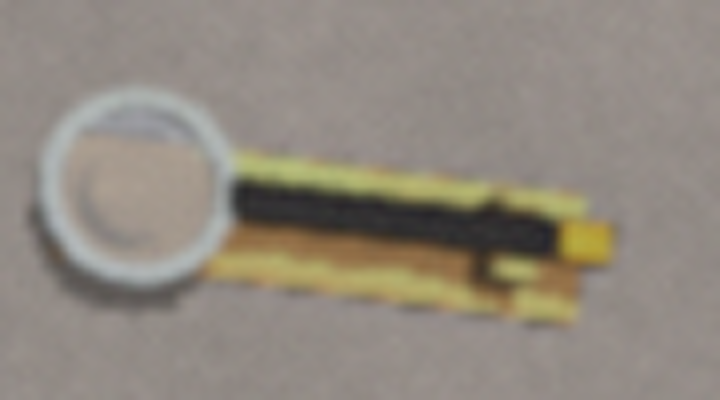

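View pics/c3.png

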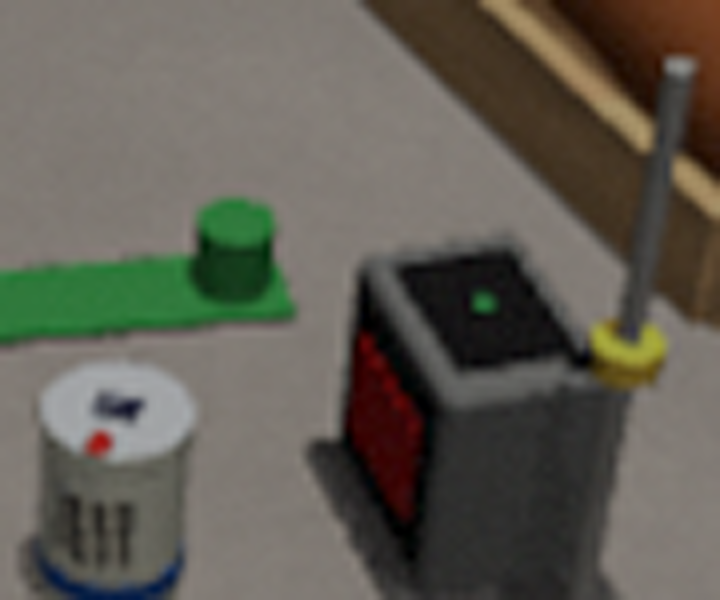

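View pics/c4.png

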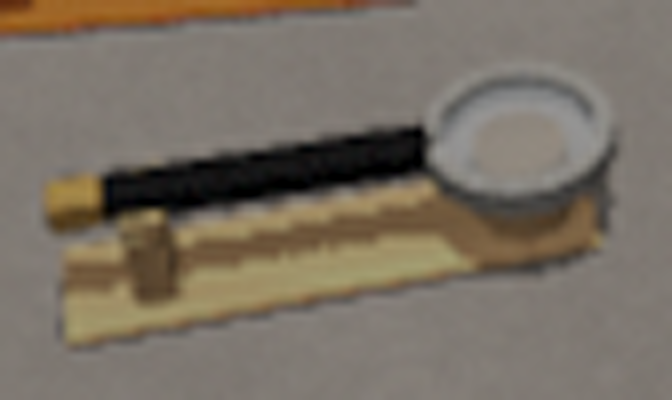

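```bash
cat > h.py <<'E'
import numpy as np
from rig import monitor, imaging
def ray(n,p):
    m=imaging.camera_model(n);T=m['cam_to_world']
    d=T[:3,:3]@np.array([(p[0]-m['cx'])/m['fx'],(p[1]-m['cy'])/m['fy'],1]);return T[:3,3],d
def atz(n,p,z):
    o,d=ray(n,p);return o+d*(z-o[2])/d[2]
def tri(a,b):
    o1,d1=ray('top',a);o2,d2=ray('scene',b)
    s=np.linalg.lstsq(np.c_[d1,-d2],o2-o1,rcond=None)[0]
    p,q=o1+s[0]*d1,o2+s[1]*d2
    return (p+q)/2,np.linalg.norm(p-q)
E
cat > m.py <<'E'
from h import *
np.set_printoptions(precision=4,suppress=True)
c=lambda x,y,o,f=8:((x+.5)/f-.5+o[0],(y+.5)/f-.5+o[1])
T=(150,140);L=(295,190);S=(265,145);S2=(135,205)
lid=atz('top',c(612,484,T),.09);print('lid',lid, 'stamp',atz('top',c(611,482,T),.09),'scene',atz('scene',c(118,411,S),.09),atz('scene',c(117,405,S),.09))
tab=atz('top',c(658,435,T),.091);print('tab',tab,atz('scene',c(99,443,S),.091))
a=tab-lid;print('tab ang',np.degrees(np.arctan2(a[1],a[0])))
cs=[atz('top',c(*p,T),.11) for p in((125,272),(318,290),(260,565),(82,535))];print('scanner corners',cs,'mean',np.mean(cs,0),'dot',atz('top',c(189,411,T),.11))
print('foot far corner',atz('top',c(408,250,T),.006))
print('window tri',tri(c(320,443,T),c(386,428,S)))
print('ring',tri(c(152,174,T),c(627,354,S)))
print('post',tri(c(63,72,T),c(680,65,S)), atz('top',c(63,72,T),.266),atz('scene',c(680,65,S),.266))
lc=atz('top',c(138,186,L),.05);print('lensc',lc,atz('scene',c(521,140,S2),.05))
tl=atz('top',c(613,243,L),.056);print('tail',tl,atz('scene',c(47,197,S2),.05));d=lc-tl
print('dir',np.degrees(np.arctan2(d[1],d[0])),np.linalg.norm(d[:2]))
nd=atz('top',c(237,200,L),.056);d=nd-tl;print('handle dir',np.degrees(np.arctan2(d[1],d[0])),nd)
E
python3 m.py
```

```text
lid [0.503  0.1094 0.09  ] stamp [0.5038 0.1097 0.09  ] scene [0.5044 0.1108 0.09  ] [0.5009 0.112  0.09  ]
tab [0.5205 0.093  0.091 ] [0.52   0.0953 0.091 ]
tab ang -43.06678836080229
scanner corners [array([0.5768, 0.2813, 0.11  ]), array([0.5699, 0.2126, 0.11  ]), array([0.4717, 0.2302, 0.11  ]), array([0.4826, 0.2928, 0.11  ])] mean [0.5253 0.2542 0.11  ] dot [0.5265 0.2568 0.11  ]
foot far corner [0.6096 0.1969 0.006 ]
window tri (array([0.5238, 0.2197, 0.0614]), np.float64(0.001026081102241636))
ring (array([0.604 , 0.2655, 0.1426]), np.float64(0.0006595407759748501))
post (array([0.6034, 0.265 , 0.2663]), np.float64(0.0017067000250668893)) [0.603  0.2643 0.266 ] [0.603  0.2663 0.266 ]
lensc [ 0.4704 -0.1397  0.05  ] [ 0.4801 -0.1394  0.05  ]
tail [ 0.4479 -0.311   0.056 ] [ 0.4423 -0.3081  0.05  ]
dir 82.51635338535408 0.1727600640842878
handle dir 83.13129919298198 [ 0.4643 -0.1748  0.056 ]
```

Call:
arm_command(increments=[[0.0255,-0.028,0.0028,0,0,0,100],[0.0255,-0.028,0.0028,0,0,0,100],[0.0255,-0.028,0.0028,0,0,0,100],[0.0255,-0.028,0.0028,0,0,0,100],[0.0255,-0.028,0.0028,0,0,0,100],[0.0255,-0.028,0.0028,0,0,0,100],[0.0255,-0.028,0.0028,0,0,0,100],[0.0255,-0.028,0.0028,0,0,0,100],[0.0255,-0.028,0.0028,0,0,0,100],[0.0255,-0.028,0.0028,0,0,0,100],[0.0255,-0.028,0.0028,0,0,0,100],[0.0255,-0.028,0.0028,0,0,0,100],[0.0255,-0.028,0.0028,0,0,0,100],[0.0255,-0.028,0.0028,0,0,0,100],[0.0255,-0.028,0.0028,0,0,0,100],[0.0255,-0.028,0.0028,0,0,0,100],[0.0255,-0.028,0.0028,0,0,0,100],[0.0255,-0.028,0.0028,0,0,0,100],[0.0255,-0.028,0.0028,0,0,0,100],[0,0,0,0,0,0,100]])

```text
time_s: 2.57
position: [0.4891, 0.081, 0.2031]
orientation: [[0.94, 0.34, 0.001], [0.34, -0.94, 0.003], [0.002, -0.002, -1.0]]
contact_force: [-1.7, 0.7, -1.4]
opening: 0.0854
```

Call:
arm_command(increments=[[0,0,0,0,0,-0.1,100],[0,0,0,0,0,-0.1,100],[0,0,0,0,0,-0.1,100],[0,0,0,0,0,-0.1,100],[0,0,0,0,0,0,100],[0,0,0,0,0,0,100]])

```text
time_s: 3.07
position: [0.4878, 0.0741, 0.2031]
orientation: [[0.74, 0.672, 0.0], [0.672, -0.74, 0.0], [0.0, -0.0, -1.0]]
contact_force: [0.3, 0.6, 0.6]
opening: 0.0851
```

```bash
cat > st.py <<'E'
from h import *
import sys
np.set_printoptions(precision=4,suppress=True)
s=monitor.state();R=np.array(s['orientation']);p=np.array(s['position'])
print(s['time_s'],'pos',p,'yaw',np.degrees(np.arctan2(R[1,0],R[0,0])),'tool z',R[:,2],'q',s['qpos'],'open',s['opening'],'F',s['contact_force'])
if len(sys.argv)>3: print('tool shift',R.T@(np.array([float(v) for v in sys.argv[1:4]])-p))
E
python3 st.py .5035 .110 .15
```

```text
3.0667 pos [0.4878 0.0741 0.2031] yaw 42.24672368118303 tool z [ 0.      0.0002 -1.    ] q [ 0.2857  0.2943 -0.5792  1.9727  0.1992  0.93   -1.2271] open 0.08508937474288972 F [0.2532 0.6167 0.6296]
tool shift [ 0.0358 -0.016   0.0531]
```

Call:
arm_command(increments=[[0.009,-0.004,0.005,0,0,0,100],[0.009,-0.004,0.005,0,0,0,100],[0.009,-0.004,0.005,0,0,0,100],[0.009,-0.004,0.005,0,0,0,100],[0,0,0.01,0,0,0,100],[0,0,0.01,0,0,0,100],[0,0,0.01,0,0,0,100],[0,0,0,0,0,0,100],[0,0,0,0,0,0,100]])

```text
time_s: 3.82
position: [0.5031, 0.11, 0.1524]
orientation: [[0.738, 0.674, -0.002], [0.674, -0.738, -0.0], [-0.001, -0.001, -1.0]]
contact_force: [-0.7, -0.2, 0.3]
opening: 0.0853
```

```bash
python3 st.py .5035 .110 .075; python3 - <<'E'
from h import *
import cv2
for n,(x,y,w,h) in {'scene':(210,120,160,120),'top':(150,110,130,110)}.items():
    im=imaging.capture(n)[y:y+h,x:x+w,::-1]
    cv2.imwrite(f'pics/{n}1.png',cv2.resize(im,None,fx=5,fy=5,interpolation=cv2.INTER_CUBIC))
E
```

```text
3.8167 pos [0.5031 0.11   0.1524] yaw 42.41161863521982 tool z [-0.0015 -0.0002 -1.    ] q [ 0.186   0.4087 -0.5568  1.9622  0.2832  0.8488 -1.3539] open 0.08532861051201643 F [-0.749  -0.2177  0.2888]
tool shift [0.0005 0.0003 0.0774]
```

View pics/scene1.png

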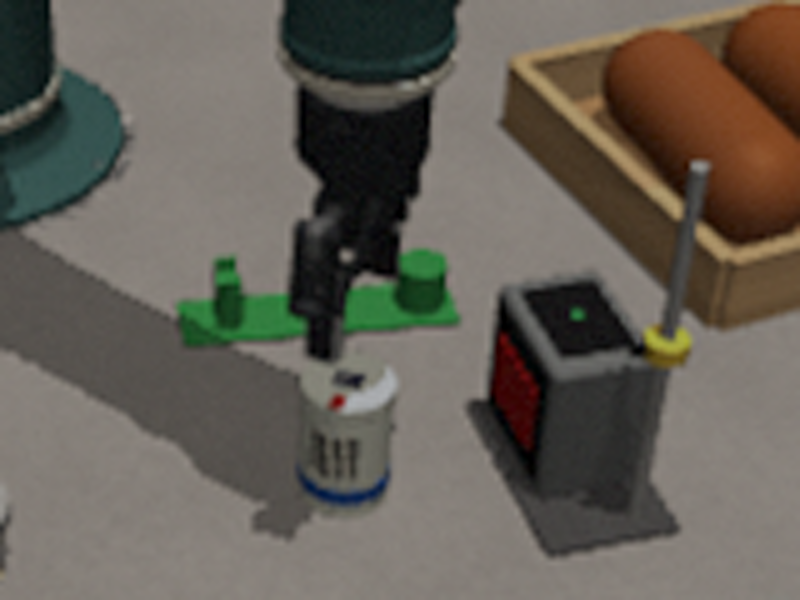

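The fingers straddle the tub (scene crop: lid at (350,380), near finger at (322,340)), so I'm descending.

Call:
arm_command(increments=[[0,0,0.01,0,0,0,100],[0,0,0.01,0,0,0,100],[0,0,0.01,0,0,0,100],[0,0,0.01,0,0,0,100],[0,0,0.01,0,0,0,100],[0,0,0.01,0,0,0,100],[0,0,0.01,0,0,0,100],[0,0,0.007,0,0,0,100],[0,0,0,0,0,0,100],[0,0,0,0,0,0,100]])

```text
time_s: 4.75
position: [0.5033, 0.1105, 0.0758]
orientation: [[0.738, 0.675, -0.001], [0.675, -0.738, 0.0], [-0.0, -0.001, -1.0]]
contact_force: [0.3, -0.8, -0.1]
opening: 0.0855
```

Call:
arm_command(increments=[[0,0,0,0,0,0,60],[0,0,0,0,0,0,55],[0,0,0,0,0,0,55],[0,0,0,0,0,0,50],[0,0,0,0,0,0,50],[0,0,0,0,0,0,50],[0,0,0,0,0,0,50],[0,0,0,0,0,0,50],[0,0,0,0,0,0,50],[0,0,0,0,0,0,50]], force=30)

```text
time_s: 5.58
position: [0.5038, 0.1105, 0.0767]
orientation: [[0.738, 0.675, 0.001], [0.675, -0.738, 0.0], [0.001, 0.001, -1.0]]
contact_force: [-0.9, 0.4, 6.8]
opening: 0.0574
```

```bash
python3 st.py .5035 .110 .075; python3 - <<'E'
from h import *
import cv2
for n,(x,y,w,h) in {'scene':(210,120,160,120)}.items():
    im=imaging.capture(n)[y:y+h,x:x+w,::-1]
    cv2.imwrite(f'pics/{n}2.png',cv2.resize(im,None,fx=5,fy=5,interpolation=cv2.INTER_CUBIC))
E
```

```text
5.5833 pos [0.5038 0.1105 0.0767] yaw 42.445440160825996 tool z [ 0.001   0.0001 -1.    ] q [ 0.1277  0.5289 -0.4942  2.0017  0.3808  0.7001 -1.4346] open 0.05739447384076972 F [-0.9427  0.3886  6.7555]
tool shift [-0.0006  0.0002  0.0017]
```

View pics/scene2.png

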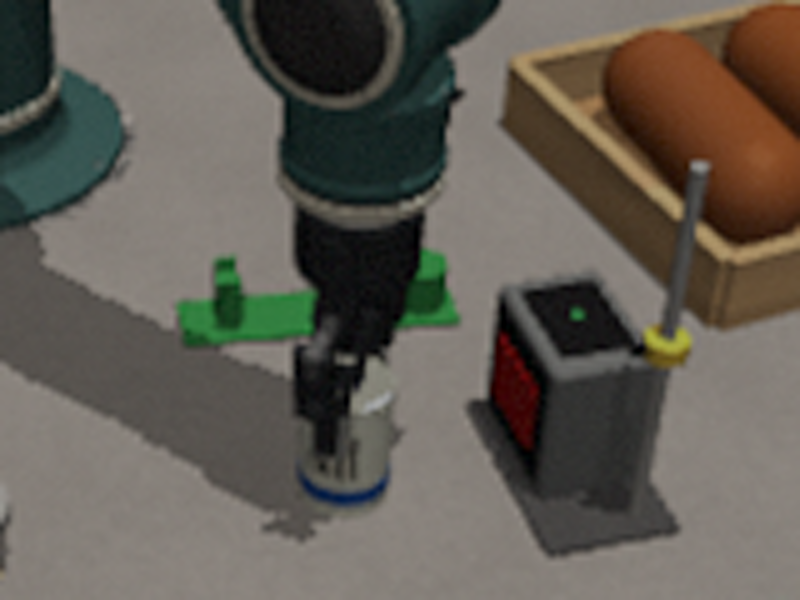

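Gripped: the opening is 57.4 mm. I'm turning it about +122.5° seen from above, after easing up a little.

Call:
arm_command(increments=[[0,0,-0.001,0,0,0,50],[0,0,0,0,0,-0.04,50],[0,0,0,0,0,-0.08,50],[0,0,0,0,0,-0.1,50],[0,0,0,0,0,-0.1,50],[0,0,0,0,0,-0.1,50],[0,0,0,0,0,-0.1,50],[0,0,0,0,0,-0.1,50],[0,0,0,0,0,-0.1,50],[0,0,0,0,0,-0.1,50],[0,0,0,0,0,-0.1,50],[0,0,0,0,0,-0.1,50],[0,0,0,0,0,-0.1,50],[0,0,0,0,0,-0.1,50],[0,0,0,0,0,-0.1,50],[0,0,0,0,0,-0.1,50],[0,0,0,0,0,-0.1,50],[0,0,0,0,0,-0.1,50],[0,0,0,0,0,0,50],[0,0,0,0,0,0,50]])

```text
time_s: 7.3
position: [0.5034, 0.1102, 0.0769]
orientation: [[-0.708, 0.706, -0.001], [0.706, 0.708, 0.0], [0.001, -0.0, -1.0]]
contact_force: [0.2, 0.6, -3.8]
opening: 0.0574
```

```bash
python3 st.py .5035 .110 .075
```

```text
7.3 pos [0.5034 0.1102 0.0769] yaw 135.06296062014653 tool z [-0.0005  0.0002 -1.    ] q [ 0.4107  0.651  -0.8678  1.9934  0.6851  0.8183 -0.0661] open 0.05737028897484259 F [ 0.2052  0.5976 -3.8164]
tool shift [-0.0002 -0.      0.0019]
```

Call:
arm_command(increments=[[0,0,0,0,0,-0.1,50],[0,0,0,0,0,-0.1,50],[0,0,0,0,0,-0.1,50],[0,0,0,0,0,-0.1,50],[0,0,0,0,0,-0.08,50],[0,0,0,0,0,-0.04,50],[0,0,0,0,0,0,50],[0,0,0.001,0,0,0,50],[0,0,0,0,0,0,50],[0,0,0,0,0,0,50]])

```text
time_s: 8.13
position: [0.5036, 0.1102, 0.0766]
orientation: [[-0.965, 0.262, 0.0], [0.262, 0.965, -0.001], [-0.001, -0.001, -1.0]]
contact_force: [-3.4, -4.4, 10.8]
opening: 0.0578
```

```bash
python3 st.py .5035 .110 .075
```

```text
8.1333 pos [0.5036 0.1102 0.0766] yaw 164.80438891786883 tool z [ 0.0004 -0.0011 -1.    ] q [ 0.4826  0.7084 -0.9752  1.9913  0.7814  0.8728  0.3783] open 0.05778831253525583 F [-3.4211 -4.4338 10.8047]
tool shift [ 0.0001 -0.0002  0.0016]
```

Yaw reached 164.8°. Releasing and going straight up.

Call:
arm_command(increments=[[0,0,0,0,0,0,75],[0,0,0,0,0,0,90],[0,0,0,0,0,0,100],[0,0,0,0,0,0,100],[0,0,0,0,0,0,100],[0,0,0,0,0,0,100],[0,0,-0.01,0,0,0,100],[0,0,-0.01,0,0,0,100],[0,0,-0.015,0,0,0,100],[0,0,-0.02,0,0,0,100],[0,0,-0.02,0,0,0,100],[0,0,-0.02,0,0,0,100],[0,0,-0.02,0,0,0,100],[0,0,-0.02,0,0,0,100],[0,0,0,0,0,0,100]])

```text
time_s: 9.38
position: [0.5046, 0.1113, 0.2152]
orientation: [[-0.966, 0.258, 0.004], [0.258, 0.966, 0.001], [-0.004, 0.002, -1.0]]
contact_force: [-0.1, 0.0, 0.4]
opening: 0.0856
```

```bash
python3 st.py .4603 -.2235 .18; python3 - <<'E'
from h import *
import cv2
for n,(x,y,w,h) in {'scene':(210,120,160,120),'top':(150,110,130,110)}.items():
    im=imaging.capture(n)[y:y+h,x:x+w,::-1]
    cv2.imwrite(f'pics/{n}3.png',cv2.resize(im,None,fx=5,fy=5,interpolation=cv2.INTER_CUBIC))
E
```

```text
9.3833 pos [0.5046 0.1113 0.2152] yaw 165.07243487260916 tool z [ 0.0045  0.0005 -1.    ] q [ 0.6403  0.5282 -1.1762  1.8993  0.5553  1.0869  0.5504] open 0.08560700124760476 F [-0.1426  0.0011  0.3721]
tool shift [-0.0433 -0.3349  0.0348]
```

View pics/scene3.png

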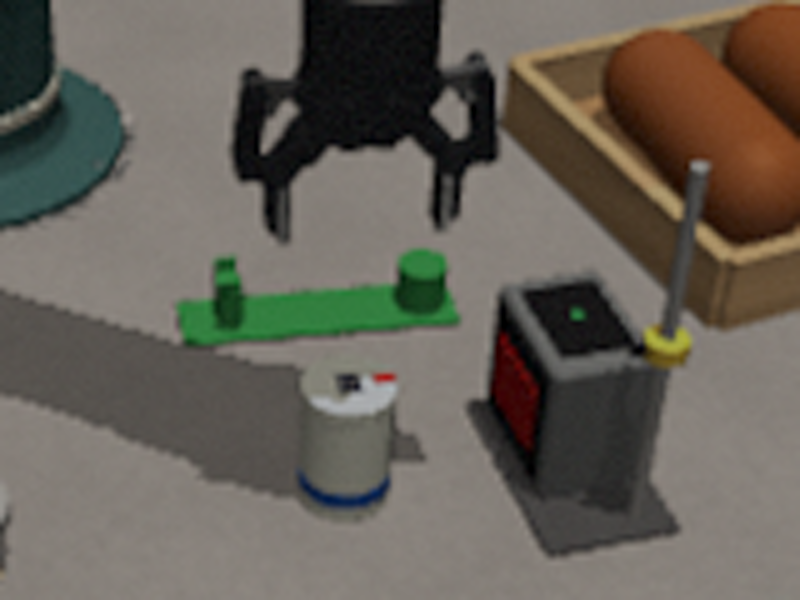

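Call:
arm_command(increments=[[0,0,0,0,0,0.1,100],[0,0,0,0,0,0.1,100],[0,0,0,0,0,0.1,100],[0,0,0,0,0,0.1,100],[0,0,0,0,0,0.1,100],[0,0,0,0,0,0.1,100],[0,0,0,0,0,0.1,100],[0,0,0,0,0,0.1,100],[0,0,0,0,0,0.1,100],[0,0,0,0,0,0.1,100],[0,0,0,0,0,0.1,100],[0,0,0,0,0,0.1,100],[0,0,0,0,0,0.1,100],[0,0,0,0,0,0.1,100],[0,0,0,0,0,0.035,100],[0,0,0,0,0,0,100]])

```text
time_s: 10.82
position: [0.5031, 0.1104, 0.2107]
orientation: [[0.126, 0.992, -0.001], [0.992, -0.126, -0.0], [-0.0, -0.001, -1.0]]
contact_force: [-0.4, -0.4, 0.3]
opening: 0.0855
```

```bash
python3 st.py .4603 -.2235 .18
```

```text
10.8167 pos [0.5031 0.1104 0.2107] yaw 82.74376171888635 tool z [-0.0009 -0.0002 -1.    ] q [ 0.4194  0.3876 -0.8439  1.909   0.343   0.9963 -0.7047] open 0.08550015052905685 F [-0.3691 -0.4455  0.3498]
tool shift [-0.3367 -0.0002  0.0308]
```

Call:
arm_command(increments=[[-0.016,0,0,0,0,0,100],[-0.03,0,0,0,0,0,100],[-0.03,0,0,0,0,0,100],[-0.03,0,0,0,0,0,100],[-0.03,0,0,0,0,0,100],[-0.03,0,0.003,0,0,0,100],[-0.03,0,0.003,0,0,0,100],[-0.03,0,0.005,0,0,0,100],[-0.03,0,0.005,0,0,0,100],[-0.03,0,0.005,0,0,0,100],[-0.03,0,0.005,0,0,0,100],[-0.02,0,0.005,0,0,0,100],[0,0,0,0,0,0,100],[0,0,0,0,0,0,100]])

```text
time_s: 11.98
position: [0.461, -0.2235, 0.1794]
orientation: [[0.125, 0.992, -0.001], [0.992, -0.125, 0.001], [0.001, -0.001, -1.0]]
contact_force: [0.0, 1.2, 0.2]
opening: 0.0854
```

```bash
python3 st.py .4603 -.2235 .055; python3 - <<'E'
from h import *
import cv2
im=imaging.capture('top');cv2.imwrite('pics/top4.png',im[:,:,::-1]);z=lambda im,x,y,w,h,f: cv2.resize(im[y:y+h,x:x+w,::-1],None,fx=f,fy=f,interpolation=cv2.INTER_CUBIC)
cv2.imwrite('pics/top4a.png',z(im,150,140,98,74,8))
cv2.imwrite('pics/top4b.png',z(im,280,170,110,80,7))
im=imaging.capture('scene');cv2.imwrite('pics/scene4.png',im[:,:,::-1])
cv2.imwrite('pics/scene4b.png',z(im,110,150,120,100,6))
E
```

```text
11.9833 pos [ 0.461  -0.2235  0.1794] yaw 82.82036504176308 tool z [-0.0011  0.0011 -1.    ] q [ 0.9912  0.3988 -0.7249  1.9445  0.3287  0.9197 -0.0229] open 0.08537849683074537 F [0.01   1.233  0.1903]
tool shift [-0.0002 -0.0005  0.1244]
```

View pics/top4a.png

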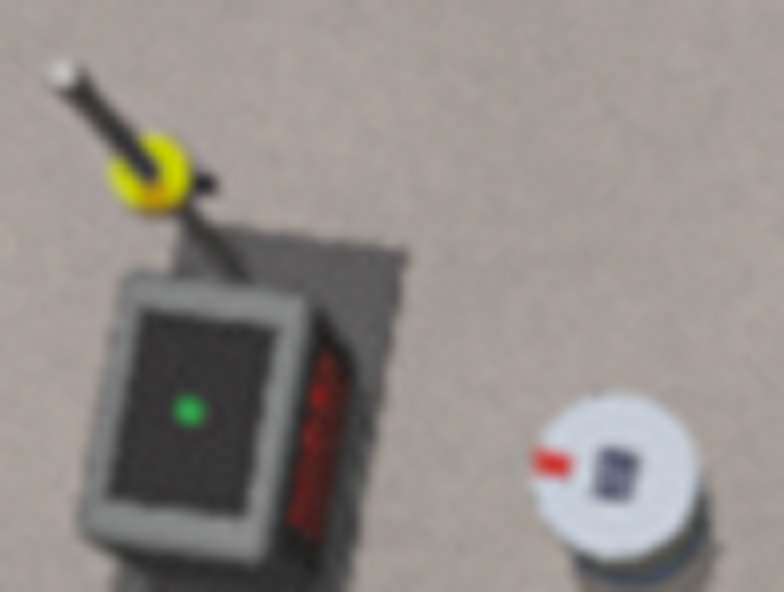

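View pics/top4b.png

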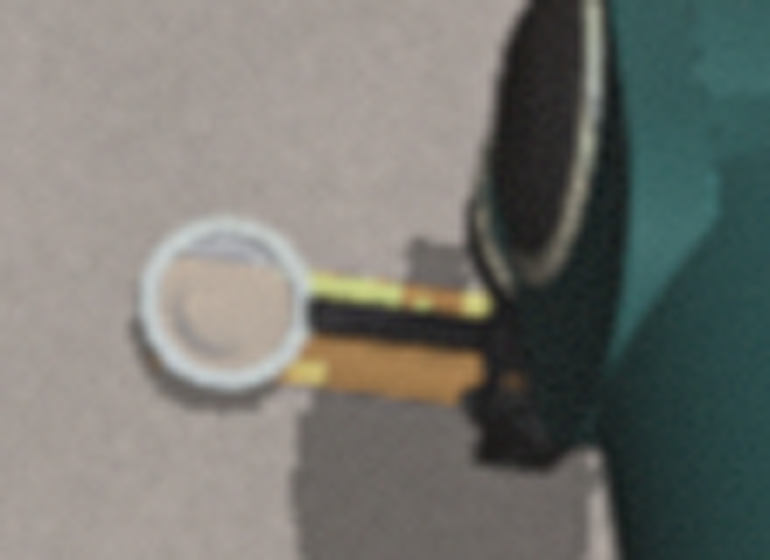

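View pics/scene4b.png

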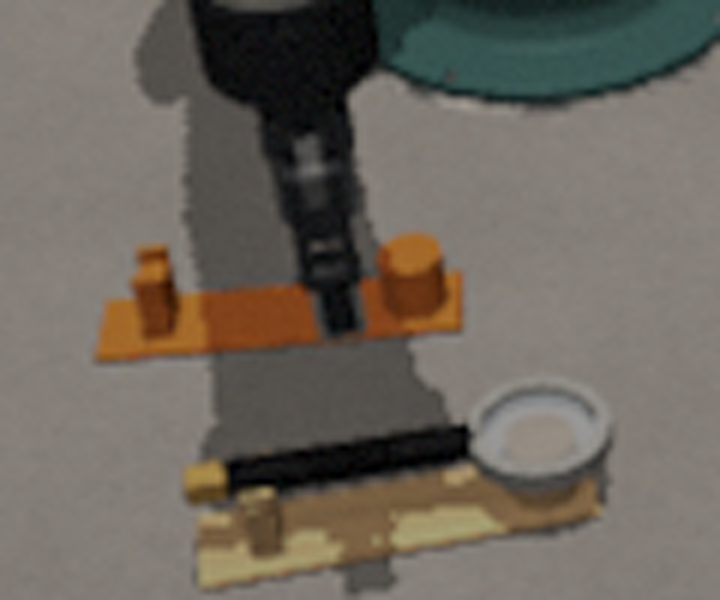

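```bash
python3 - <<'E'
from h import *
np.set_printoptions(precision=4,suppress=True)
c=lambda x,y,o,f=8:((x+.5)/f-.5+o[0],(y+.5)/f-.5+o[1])
T=(150,140)
l=atz('top',c(617,476,T),.09);t=atz('top',c(551,464,T),.091);w=np.array([.5238,.2197,.06])
a=t-l;b=w-l;print(l,atz('top',c(615,474,T),.09),t,np.degrees(np.arctan2(a[1],a[0])),np.degrees(np.arctan2(b[1],b[0])),(a[0]*b[1]-a[1]*b[0])/np.hypot(*a[:2]))
E
```

```text
[0.5059 0.1076 0.09  ] [0.5067 0.1083 0.09  ] [0.5102 0.1311 0.091 ] 79.6590776814471 80.94184867521854 0.0025411634965947214
```

Call:
arm_command(increments=[[0,0,0.01,0,0,0,100],[0,0,0.02,0,0,0,100],[0,0,0.02,0,0,0,100],[0,0,0.02,0,0,0,100],[0,0,0.02,0,0,0,100],[0,0,0.015,0,0,0,100],[0,0,0.01,0,0,0,100],[0,0,0.01,0,0,0,100],[0,0,0,0,0,0,100],[0,0,0,0,0,0,100]])

```text
time_s: 12.92
position: [0.4617, -0.2226, 0.0551]
orientation: [[0.124, 0.992, -0.0], [0.992, -0.124, 0.0], [0.0, -0.0, -1.0]]
contact_force: [-0.1, -0.5, 0.7]
opening: 0.0855
```

```bash
python3 st.py .4603 -.2235 .055; python3 - <<'E'
from h import *
import cv2
z=lambda im,x,y,w,h,f: cv2.resize(im[y:y+h,x:x+w,::-1],None,fx=f,fy=f,interpolation=cv2.INTER_CUBIC)
im=imaging.capture('scene')
cv2.imwrite('pics/scene5b.png',z(im,110,150,120,100,6))
E
```

```text
12.9167 pos [ 0.4617 -0.2226  0.0551] yaw 82.87829068819114 tool z [-0.0002  0.0003 -1.    ] q [ 0.8726  0.5918 -0.5961  2.0121  0.5146  0.6891 -0.1761] open 0.08546935211369591 F [-0.1438 -0.485   0.7042]
tool shift [-0.0011 -0.0013  0.0001]
```

View pics/scene5b.png

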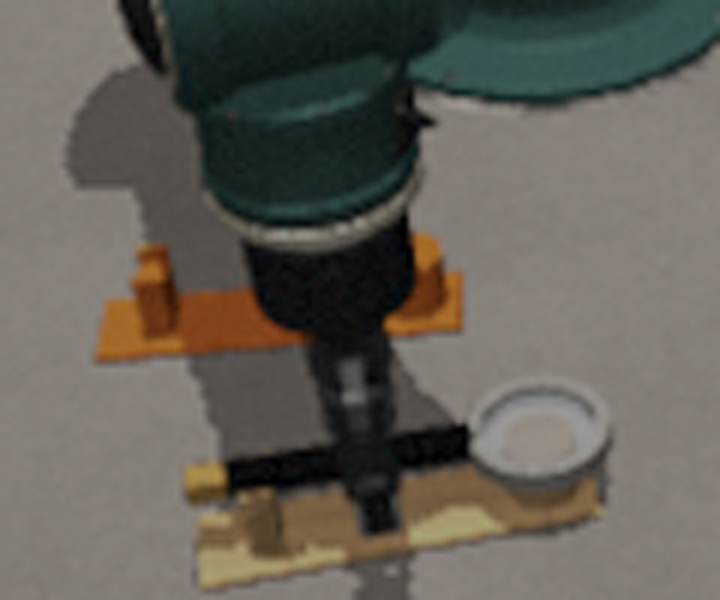

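The tub's barcode line misses the window centre by about 2.5 mm, which is well within 25 mm. The fingers straddle the handle at its middle (crop (375,480)), so I'm closing.

Call:
arm_command(increments=[[0,0,0,0,0,0,60],[0,0,0,0,0,0,40],[0,0,0,0,0,0,30],[0,0,0,0,0,0,25],[0,0,0,0,0,0,20],[0,0,0,0,0,0,15],[0,0,0,0,0,0,10],[0,0,0,0,0,0,5],[0,0,0,0,0,0,5],[0,0,0,0,0,0,5],[0,0,0,0,0,0,5],[0,0,0,0,0,0,5]], force=50)

```text
time_s: 13.97
position: [0.4615, -0.223, 0.0553]
orientation: [[0.125, 0.992, -0.0], [0.992, -0.125, -0.0], [-0.0, -0.0, -1.0]]
contact_force: [-2.0, 0.6, 5.8]
opening: 0.015
```

```bash
python3 st.py .4603 -.2235 .055; python3 - <<'E'
from h import *
import cv2
z=lambda im,x,y,w,h,f: cv2.resize(im[y:y+h,x:x+w,::-1],None,fx=f,fy=f,interpolation=cv2.INTER_CUBIC)
im=imaging.capture('scene')
cv2.imwrite('pics/scene6b.png',z(im,110,150,120,100,6))
E
```

```text
13.9667 pos [ 0.4615 -0.223   0.0553] yaw 82.80236684795766 tool z [-0.0003 -0.     -1.    ] q [ 0.8733  0.5913 -0.596   2.0122  0.5145  0.6894 -0.1766] open 0.014993333694075626 F [-2.0403  0.6418  5.8152]
tool shift [-0.0006 -0.0011  0.0003]
```

View pics/scene6b.png

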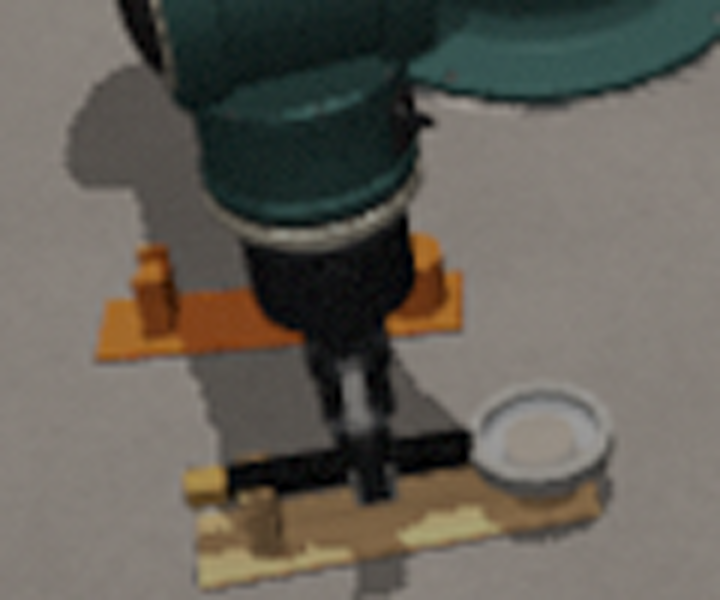

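Call:
arm_command(increments=[[0,0,-0.004,0,0,0,5],[0,0,-0.008,0,0,0,5],[0,0,-0.012,0,0,0,5],[0,0,-0.015,0,0,0,5],[0,0,-0.02,0,0,0,5],[0,0,-0.02,0,0,0,5],[0,0,-0.02,0,0,0,5],[0,0,-0.015,0,0,0,5],[0,0,-0.006,0,0,0,5],[0,0,0,0,0,0,5],[0,0,0,0,0,0,5],[0,0,0,0,0,0,5]], force=60)

```text
time_s: 15.02
position: [0.4612, -0.2229, 0.1744]
orientation: [[0.125, 0.992, -0.001], [0.992, -0.125, 0.001], [0.0, -0.001, -1.0]]
contact_force: [-0.3, -0.1, -2.1]
opening: 0.0146
```

```bash
python3 st.py .4953 .0235 .175; python3 - <<'E'
from h import *
import cv2
z=lambda im,x,y,w,h,f: cv2.resize(im[y:y+h,x:x+w,::-1],None,fx=f,fy=f,interpolation=cv2.INTER_CUBIC)
im=imaging.capture('scene')
cv2.imwrite('pics/scene7b.png',z(im,110,130,120,100,6))
im=imaging.capture('top')
cv2.imwrite('pics/top7b.png',z(im,280,170,110,80,7))
E
```

```text
15.0167 pos [ 0.4612 -0.2229  0.1744] yaw 82.83661562711814 tool z [-0.0009  0.0005 -1.    ] q [ 0.9883  0.4064 -0.7243  1.9491  0.3379  0.9102 -0.0318] open 0.014564502833825344 F [-0.3366 -0.0911 -2.0506]
tool shift [ 0.2487  0.0031 -0.0005]
```

View pics/scene7b.png

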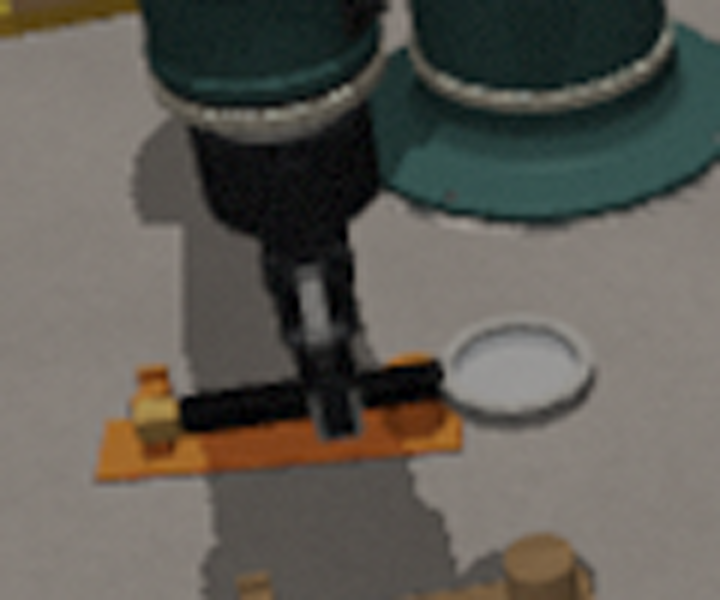

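View pics/top7b.png

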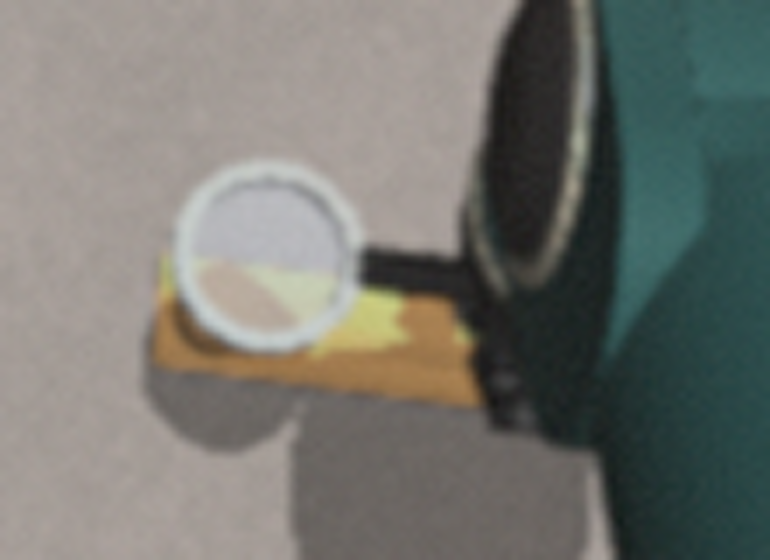

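```bash
python3 - <<'E'
from h import *
np.set_printoptions(precision=4,suppress=True)
c=lambda x,y,o,f:((x+.5)/f-.5+o[0],(y+.5)/f-.5+o[1])
print(tri(c(269,256,(280,170),7),c(519,372,(110,130),6)))
print(atz('top',c(269,256,(280,170),7),.168))
p=atz('scene',c(136,416,(110,130),6),.165);q=atz('scene',c(442,381,(110,130),6),.165);print(p,q,np.linalg.norm(p-q),np.degrees(np.arctan2(*(q-p)[1::-1])))
E
```

```text
(array([ 0.4741, -0.1392,  0.162 ]), np.float64(0.0038835400224531942))
[ 0.4727 -0.1402  0.168 ]
[ 0.4421 -0.3082  0.165 ] [ 0.4713 -0.173   0.165 ] 0.13829087899943543 77.81811611998137
```

Call:
arm_command(increments=[[0.01,0,0,0,0,0,5],[0.018,0,0,0,0,0,5],[0.022,0,0,0,0,0,5],[0.022,0,0,0,0,0,5],[0.022,0,0,0,0,0,5],[0.022,0,0,0,0,0,5],[0.022,0,0,0,0,0,5],[0.022,0,0,0,0,0,5],[0.022,0,0,0,0,0,5],[0.022,0,0,0,0,0,5],[0.019,0,0,0,0,0,5],[0.014,0,0,0,0,0,5],[0.009,0,0,0,0,0,5],[0.005,0,0,0,0,0,5],[0,0,0,0,0,0,5],[0,0,0,0,0,0,5],[0,0,0,0,0,0,5]])

```text
time_s: 16.53
position: [0.4928, 0.0252, 0.175]
orientation: [[0.126, 0.992, -0.0], [0.992, -0.126, -0.0], [-0.0, -0.0, -1.0]]
contact_force: [0.5, -0.7, -1.9]
opening: 0.0149
```

```bash
python3 st.py .4953 .0235 .152; python3 - <<'E'
from h import *
import cv2
z=lambda im,x,y,w,h,f: cv2.resize(im[y:y+h,x:x+w,::-1],None,fx=f,fy=f,interpolation=cv2.INTER_CUBIC)
im=imaging.capture('scene')
cv2.imwrite('pics/scene8b.png',z(im,220,130,130,95,6))
im=imaging.capture('top')
cv2.imwrite('pics/top8b.png',z(im,150,140,110,80,7))
E
```

```text
16.5333 pos [0.4928 0.0252 0.175 ] yaw 82.77642227226144 tool z [-0.0004 -0.0002 -1.    ] q [ 0.5575  0.3906 -0.8012  1.9912  0.3558  0.9033 -0.5568] open 0.014860711003932516 F [ 0.5099 -0.6502 -1.8762]
tool shift [-0.0014  0.0027  0.023 ]
```

View pics/scene8b.png

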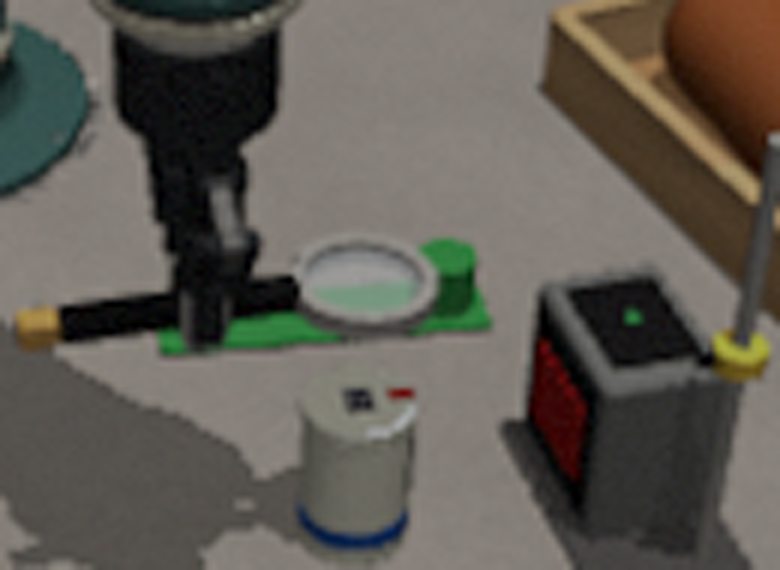

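View pics/top8b.png

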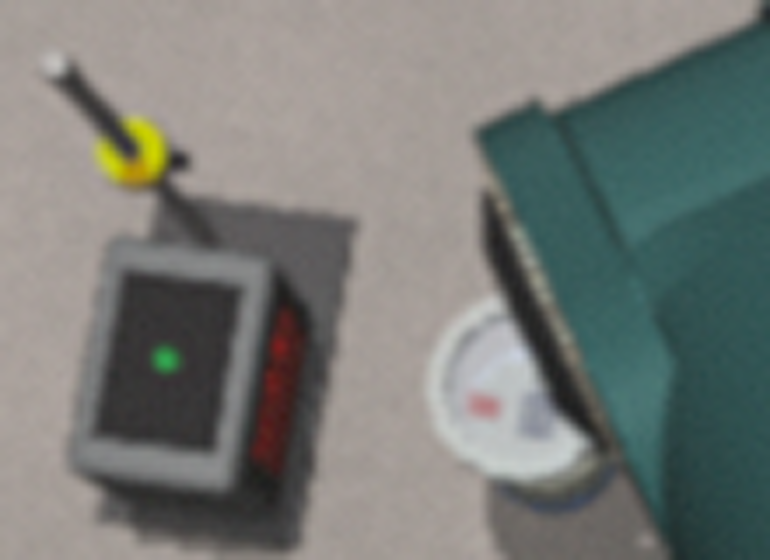

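```bash
python3 - <<'E'
from h import *
import cv2
from scipy.optimize import least_squares
np.set_printoptions(precision=4,suppress=True)
c=lambda x,y,o,f:((x+.5)/f-.5+o[0],(y+.5)/f-.5+o[1])
sc=c(367,284,(220,130),6)
for z in(.162,.1655):print('lens scene',z,atz('scene',sc,z))
print('stamp scene',atz('scene',c(359,400,(220,130),6),.09))
def proj(n,P):
    m=imaging.camera_model(n);T=m['cam_to_world'];q=(P-T[:3,3])@T[:3,:3]
    return np.c_[m['fx']*q[:,0]/q[:,2]+m['cx'],m['fy']*q[:,1]/q[:,2]+m['cy']]
th=np.linspace(0,2*np.pi,200)
def cyl(x,r,h): return np.vstack([np.c_[x[0]+r*np.cos(th),x[1]+r*np.sin(th),np.full(200,x[2]+s*h/2)] for s in(-1,1)])
bb=lambda p:np.r_[p.min(0),p.max(0)]
M={}
for n in('top','scene'):
    a=cv2.imread(f'pics/{n}0.png').astype(float);y=np.minimum(a[...,2],a[...,1])-a[...,0]
    x0,y0,x1,y1=(155,148,185,175) if n=='top' else (330,178,356,200)
    s=cv2.resize(y[y0:y1,x0:x1],None,fx=8,fy=8,interpolation=cv2.INTER_CUBIC)
    k,lab,stt,_=cv2.connectedComponentsWithStats((s>.45*s.max()).astype(np.uint8));i=1+np.argmax(stt[1:,4]);X,Y,W,H=stt[i,:4]
    M[n]=np.array([X/8+x0-.5,Y/8+y0-.5,(X+W)/8+x0-.5,(Y+H)/8+y0-.5]);print(n,M[n])
f=lambda x:np.r_[[bb(proj(n,cyl(x,.014,.014)))-M[n] for n in M]].ravel()
r=least_squares(f,[.603,.265,.15]);print('ring',r.x,r.fun)
g=lambda z:f([.6035,.265,z[0]])[4:]
r=least_squares(g,[.15]);print('scene only',r.x,r.fun)
# lens: silhouette extents in scene crop
b=np.array([*c(297,234,(220,130),6),*c(440,334,(220,130),6)])
h=lambda x:bb(proj('scene',cyl([x[0],x[1],.1655],.036,.012)))-b
r=least_squares(h,[.5,.1]);print('lens fit',r.x,r.fun)
h=lambda x:bb(proj('scene',cyl(x,.036,.012)))-b
r=least_squares(h,[.5,.1,.16]);print('lens fit3',r.x,r.fun)
E
```

```text
lens scene 0.162 [0.5045 0.1122 0.162 ]
lens scene 0.1655 [0.5087 0.11   0.1655]
stamp scene [0.5059 0.1104 0.09  ]
top [163.5   156.625 173.125 165.5  ]
scene [338.375 184.75  347.75  192.375]
ring [0.6042 0.2657 0.1436] [-0.8867 -1.1122  0.7716  1.1449 -0.618  -0.9919  0.5045  1.0987]
scene only [0.1438] [-0.9568 -1.1064  0.1597  0.9811]
lens fit [0.5078 0.111 ] [-0.4534 -0.6212  0.4487  0.5218]
lens fit3 [0.4698 0.1309 0.1339] [ 0.1181 -0.1667 -0.117   0.1599]
```

Call:
arm_command(increments=[[0,0,0.004,0,0,0,5],[0,0,0.006,0,0,0,5],[0,0,0.006,0,0,0,5],[0,0,0.004,0,0,0,5],[0,0,0.0025,0,0,0,5],[0,0,0,0,0,0,5],[0,0,0,0,0,0,5],[0,0,0,0,0,0,5],[0,0,0,0,0,0,5]])

```text
time_s: 17.38
position: [0.493, 0.0261, 0.1528]
orientation: [[0.125, 0.992, 0.0], [0.992, -0.125, 0.0], [0.0, 0.0, -1.0]]
contact_force: [-0.2, -0.0, -1.5]
opening: 0.0148
```

```bash
python3 st.py .4938 .0245 .1525; python3 - <<'E'
from h import *
import cv2
z=lambda im,x,y,w,h,f: cv2.resize(im[y:y+h,x:x+w,::-1],None,fx=f,fy=f,interpolation=cv2.INTER_CUBIC)
im=imaging.capture('scene')
cv2.imwrite('pics/scene9b.png',z(im,220,130,130,95,6))
im=imaging.capture('top')
cv2.imwrite('pics/top9b.png',z(im,150,140,110,80,7))
E
```

```text
17.3833 pos [0.493  0.0261 0.1528] yaw 82.83519178933363 tool z [ 0.0003  0.     -1.    ] q [ 0.5338  0.425  -0.7798  2.008   0.3922  0.8612 -0.5878] open 0.014780839213822339 F [-0.2421 -0.0375 -1.4794]
tool shift [-0.0015  0.001   0.0003]
```

View pics/scene9b.png

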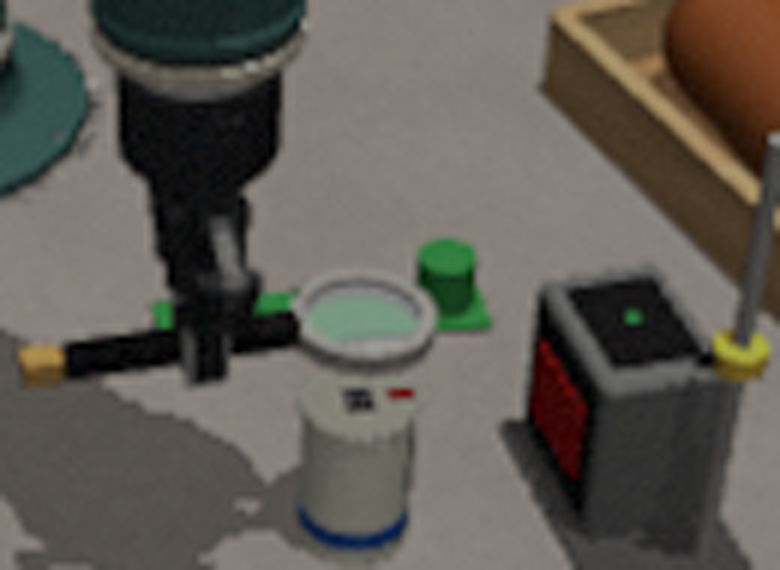

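View pics/top9b.png

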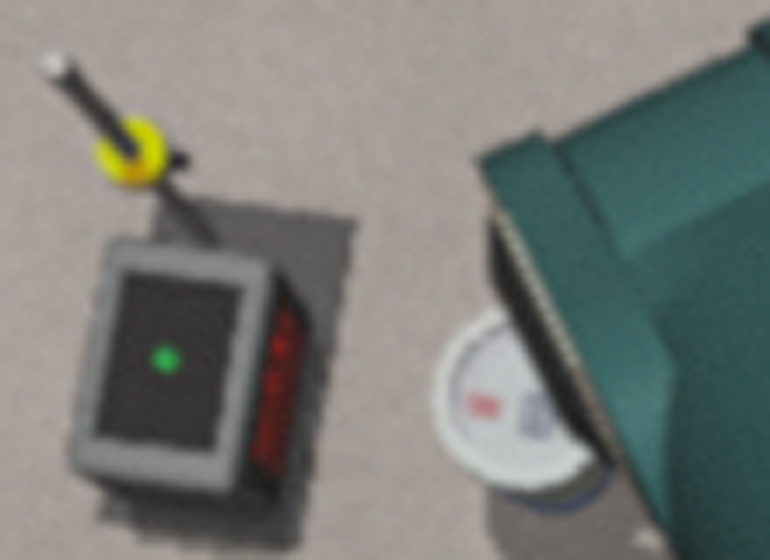

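```bash
python3 - <<'E'
from h import *
np.set_printoptions(precision=4,suppress=True)
c=lambda x,y,o,f:((x+.5)/f-.5+o[0],(y+.5)/f-.5+o[1])
print('lens scene z=.1435',atz('scene',c(366,321,(220,130),6),.1435))
# top: visible circle from left part: 3 points on outer rim
P=np.array([(433,398),(500,309),(525,492),(455,340),(470,465)],float)
A=np.c_[2*P,np.ones(5)];s=np.linalg.lstsq(A,(P**2).sum(1),rcond=None)[0];r=np.sqrt(s[2]+s[0]**2+s[1]**2);print('circle',s[:2],r)
q=atz('top',c(s[0],s[1],(150,140),7),.1465);print('lens top',q,'r mm',r/7/388*(1.03))
p=atz('scene',c(20,362,(220,130),6),.1455);k=atz('scene',c(297,331,(220,130),6),.1455);print('tail',p,'neck',k,np.linalg.norm(p-k))
R=np.array(monitor.state()['orientation']);T=np.array(monitor.state()['position'])
u=np.array([.125,.992]);print('expected tail y for level',T[:2]-u*.088,'neck',T[:2]+u*.052)
E
```

```text
lens scene z=.1435 [0.5097 0.11   0.1435]
circle [528.4443 397.0841] 93.14524399610336
lens top [0.5041 0.1074 0.1465] r mm 0.03532385910014229
tail [ 0.4768 -0.0594  0.1455] neck [0.5062 0.074  0.1455] 0.13663737434607007
expected tail y for level [ 0.482  -0.0613] neck [0.4995 0.0776]
```

```bash
python3 - <<'E'
from h import *
import cv2
np.set_printoptions(precision=4,suppress=True)
from scipy.optimize import least_squares
# model-based tilt check: dark handle edges projected for level/tilted lens, overlay on picture
def proj(n,P):
    m=imaging.camera_model(n);T=m['cam_to_world'];q=(P-T[:3,3])@T[:3,:3]
    return np.c_[m['fx']*q[:,0]/q[:,2]+m['cx'],m['fy']*q[:,1]/q[:,2]+m['cy']]
def model(o,yaw,pitch):
    cy,sy=np.cos(yaw),np.sin(yaw);X=np.array([cy*np.cos(pitch),sy*np.cos(pitch),np.sin(pitch)]);Y=np.array([-sy,cy,0]);Z=np.cross(X,Y)
    t=np.linspace(0,2*np.pi,60);out=[]
    for z in(0,.012): out.append(o+np.c_[.085+.036*np.cos(t),.036*np.sin(t),0*t+z]@np.array([X,Y,Z]))
    for z in(0,.016):
        for y in(-.008,.008): out.append(o+np.array([[-.088,y,z],[.052,y,z]])@np.array([X,Y,Z]))
    return out
def draw(img,crop,f,o,yaw,pitch,name):
    x,y=crop;im=img.copy()
    for P in model(np.array(o),yaw,pitch):
        q=((proj('scene',P)-[x,y]+.5)*f-.5)
        cv2.polylines(im,[np.round(q).astype(np.int32)],False,(0,0,255),1)
    cv2.imwrite(name,im)
draw(cv2.imread('pics/c4.png'),(135,205),8,(.4605,-.2235,.040),np.radians(82.8),0,'pics/ov0.png')
draw(cv2.imread('pics/scene9b.png'),(220,130),6,(.493,.0245,.137),np.radians(82.8),0,'pics/ov9.png')
E
```

```text
(no output)
```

View pics/ov0.png

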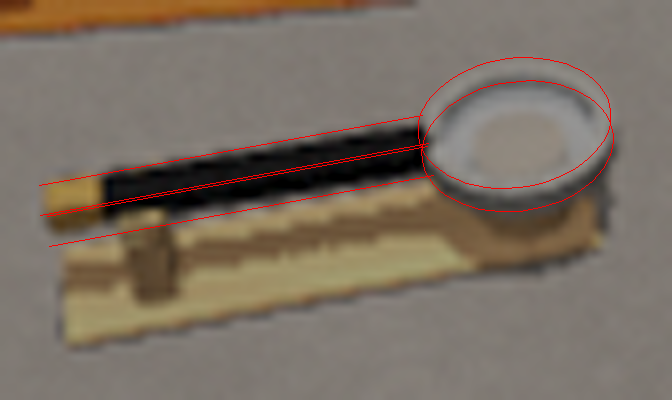

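View pics/ov9.png

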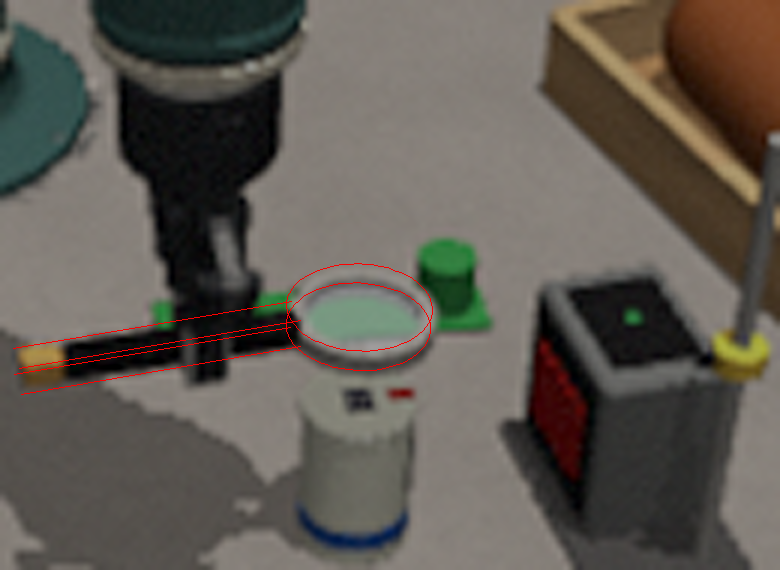

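```bash
python3 - <<'E'
from rig import monitor, order
s=monitor.state();print(s['time_s'],max(abs(v) for v in s['joint_vel']),s['opening'],s['contact_force'])
print(order.close_job())
E
```

```text
17.4833 0.00405139304405345 0.015138297321100547 [-0.57028689  0.81651791 -0.62590346]
the job is handed in; nothing more can be done
None
```

I turned the tub to face the scanner, let go of it, and handed the job in at 17.5 s with the arm still holding the lens over the stamp. No verdict was given, so the checks below are from my own measurements.

- **Tub:** I gripped the white-lidded tub from above, turned it about 122°, and released it where it stood. The line through its barcode misses the window centre by about 2.5 mm (limit 25 mm). The tub shifted about 3 mm (limit 40 mm).
- **Lens position:** I took the lens off the wooden rest, not the green or orange look-alikes. The top camera put the lens centre about 2 mm sideways from the stamp, and the scene camera about 4 mm (limit 15 mm).
- **Lens height:** The lens centre is at about 143 mm, worked out from the gripper height, and the yellow ring measured 143–144 mm (limit ±8 mm).
- **At hand-in:** The arm was still and the gripper held the handle at about 15 mm opening with 60 N set. I saw no contact between the lens and anything else. I sent no move near the ring, loaf, blue-lidded tub or carton, and the last pictures show the ring unmoved; they don't show the other three.

**Disagreement:** the two cameras differ by about 5 mm on the lens position. They differed by about the same while the lens was still level on its rest, so I put it down to how I picked the lens outline. Against an overlay of a level lens, the handle's slope differed by no more than it did on the rest, so I saw no added tilt.

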